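# Pick the carton from behind the tubs

### The job

Fetch the small green-banded carton for dispatch from behind the two tubs on the riser: first move both tubs onto the black mat, standing wholly on it, without shifting the carton, and only then put the carton flat on the floor of the orange tray while both tubs are still on the mat. Then stand each tub back in the middle of the pad of its own lid's colour. Keep the tubs upright throughout, and leave the jar and the yellow box on the riser where they are.

Things in the scene. Friction and masses are not known exactly. Their poses are not given: they have to be found in the camera images.
- tub_red: Closed white round tub with a red lid and red band, loose, about 0.2 to 0.35 kg, 105 mm tall. Body 58 mm across; the lid is 62 mm across and takes up the top 24 mm (81 to 105 mm above the underside): grip it by the lid. Origin: centre of the underside, z up. At the start it stands within 5 mm of the middle of the red pad, in the front row of the riser.
- tub_blue: The same tub with a blue lid and blue band (same sizes and origin). At the start it stands within 5 mm of the middle of the blue pad, beside the other tub, centres about 100 mm apart.
- carton: Small brown cardboard carton with a green band across its middle, loose, about 0.1 to 0.2 kg: 45 mm (its x) by 100 mm (its y) by 40 mm high. Origin: centre of the underside. It lies on the riser behind the two tubs, about 18 mm from them, its long side along the row; the riser's bare deck reaches about 60 mm beyond its far face at that height (no back wall). Grip it across its 45 mm.
- pad_red: Red square location pad, 80 by 80 mm, 2 mm thick, fixed on the riser. Origin: centre of its underside, so its top is 2 mm above it. The riser is a grey deck with orange edges, 220 mm deep (x) by 320 mm wide (y), its top 30 mm above the table; x of the pads points from the front row to the carton, their y along the row. Home of the red-lidded tub. Red and blue pads may be either way round.
- pad_blue: Blue square location pad, the same size and origin, 100 mm from the red pad, centre to centre. Home of the blue-lidded tub.
- mat: Black rubber mat lying fixed on the table to the left or right of the riser, the parking place for the tubs: 240 mm (x) by 140 mm (y), 4 mm thick. Origin: centre of the underside.
- tray: Orange open tray fixed on the table on the other side from the mat, for the carton: 150 by 150 mm outside, 25 mm high, walls and floor 4 to 5 mm thick. Origin: centre of the underside.
- jar: Amber jar with a black cap, 40 mm across and 62 mm tall, origin at the centre of its underside; stands on the riser at one end of the carton. Leave it alone.
- yellow_box: Plain yellow box, 45 by 38 mm and 55 mm tall, origin at the centre of its underside; stands on the riser at the other end of the carton. Leave it alone.
Not all that is in view belongs to the job. There is more than one size of the tray; the job needs the larger.

How it is judged:
By the outcome, as a careful person would: the job done as asked, in the order asked, and still so for the second after the job is handed in, with the robot touching nothing.
It also fails if it takes over 134 s, if anything falls off the work surface, if the arm or the gripper's body presses on something with over 40 N, if the wrist force passes 120 N, or if a joint passes its speed limit or range.

### The arm

A 7-joint arm with a two-finger parallel gripper is mounted at the origin on the work surface. World frame = base frame: x ahead of the robot, y to its left, z up, the work surface at z = 0. Lengths are in m, angles in rad, forces in N, time in s.
With the tool pointing down it reaches from about 0.425 to 0.95 m from the base axis. Payload 4.7 kg.
Tool frame: the origin (TCP) lies on the centre line of the jaws, within the pads' length; the fingertips stand robot.nose_length ahead of it and the grasp point (between the pads) lies 8 mm behind it (robot.nose_length is the distance from the TCP to the fingertips, in m); z points along the fingers, x is the direction in which the jaws open and shut, and the axes are right-handed (so a half turn about z gives the same grasp; the last joint's range is limited). The gripper opens to 85 mm and grips with 20 to 120 N. Pads are 22 mm wide; open, the fingers measure 114 mm over their backs; the gripper's body (76 mm by 85 mm) begins 54 mm behind the grasp point. The pads swing forward as they close: fully open they stand 13 mm farther back than shut.
Start: joints at [1.156, 0.469, -0.049, 1.532, 0.024, 1.141, -0.082], TCP at [0.254, -0.625, 0.242] pointing down, gripper open.
Joint ranges: [-2.59, 2.59], [-0.33, 1.99], [-1.39, 1.29], [0.1, 2.45], [-1.04, 4.18], [0.21, 1.99], [-2.66, 2.66]. Speed limits (rad/s): [2.57, 2.57, 3.14, 3.14, 3.14, 3.14, 3.14].

### API

Orientations are given as [roll, pitch, yaw] about the fixed x, y, z axes, in that order (R = Rz(yaw) Ry(pitch) Rx(roll)).
In Python, from plant import robot gives the robot as it stands. Calls block until the motion is done:
- robot.goto(position, orientation): joint-space move of the TCP to a pose.
- robot.move_straight(position, vel=0.15, attitude=None, contact_N=None): straight line of the TCP; attitude=None keeps the orientation; vel is the mean speed in m/s. With contact_N (N) it stops when the force on the tool has changed by that much, and returns True; else False.
- robot.move_joints(angles): joint-space move.
- robot.grip(opening, strength=None): opening from 0.0 (shut) to 1.0 (fully open); strength is the grip in N (None keeps the last); returns when the fingers have stopped.
- robot.sleep(seconds).
- robot.inverse_kinematics(position, orientation): joint angles nearest the present ones, or None.
- robot.sense(): the state.
- robot.grab_frame(name): name is "scene" or "top" or "wrist"; returns a dict with "image" (480x640x3 uint8, red, green, blue), "range_z" (480x640 float32, m along the optical axis (not along the pixel's ray), 0 where there is no reading), "fx", "fy", "cx", "cy" (pixels), "R" (3x3) and "t" (3): a world point X has camera coordinates R X + t. Camera axes: x right, y down, z forward; pixel columns grow to the right and rows downward; lengths in m; the calibration is good to about 2 mm. A picture is of the moment at which its call begins.
A pose or a line that the arm cannot do raises robot.IKError and nothing moves.
- robot.close_job(): hands the job in, once; it reports no verdict.
The state is a dict: "t": time; "joint_pos": joint angles; "joint_velocities": joint speeds; "effort": joint torques, N m; "tcp_pos": TCP position; "tcp_rot": TCP orientation; "wrist_force": force on the tool from outside, world axes, zero at the start; "torque": the same for the moment, N m; "opening": opening from 0.0 (shut) to 1.0 (fully open).
Only numpy, scipy, OpenCV 4.12 (cv2) and the standard library are available. Lean on these libraries where they do the work, as an engineer would, in place of code of your own. Each camera call takes 0.05 s, during which the arm holds its last target. There are 200 camera calls.

## Working session

There is one attempt and no reset: what is moved stays moved. The work goes in short steps, each a Python script; the robot and the scene stay as the last script left them, time stands still between calls to the robot, and variables do not carry over. Pictures are saved under pics/ and viewed, about 12 in all and at most 16, crops included, and the job is handed in when it is done.

```bash
ls; mkdir -p pics; python3 - <<'E'
from plant import robot
import cv2,numpy as np
print(robot.nose_length, robot.sense())
for n in("top","scene"):
    f=robot.grab_frame(n); cv2.imwrite(f"pics/{n}0.png",f["image"][:,:,::-1]); np.savez(f"{n}0.npz",**f)
    print(n,f["fx"],f["R"],f["t"])
E
```

```text
pics
0.011 {'t': 0.0, 'joint_pos': array([ 1.15612826,  0.46947365, -0.04862935,  1.53367159,  0.02410484,
        1.14099744, -0.08230289]), 'joint_velocities': array([ 0.00011438, -0.00044354,  0.00110455,  0.00081229, -0.00033192,
        0.00037159, -0.00032414]), 'effort': array([ 1.01098658e-04, -5.10310006e+01, -4.64081217e-02, -2.37715191e+01,
        1.07848507e-02,  7.69974286e-03,  3.54353176e-06]), 'tcp_pos': array([ 0.25380379, -0.62486993,  0.24124925]), 'tcp_rot': array([ 3.14153253e+00,  1.96318097e-03, -1.18496735e+00]), 'wrist_force': array([ 0.24110811, -0.01416573, -0.34105387]), 'torque': array([0.00152617, 0.03690023, 0.02065998]), 'opening': 0.9989436597846972}
top 457.71620095258936 [[-0.0241769  -0.99928711 -0.02899564]
 [-0.98236645  0.02912634 -0.18468302]
 [ 0.1853959   0.02401928 -0.98237031]] [0.00843543 0.48381473 1.06501008]
scene 499.1253146489412 [[ 0.03021758  0.99931364 -0.02142751]
 [ 0.57041445 -0.03484425 -0.82061759]
 [-0.82080098  0.01257451 -0.57107585]] [-9.42899236e-04 -2.26626655e-01  1.59167108e+00]
```

View pics/top0.png

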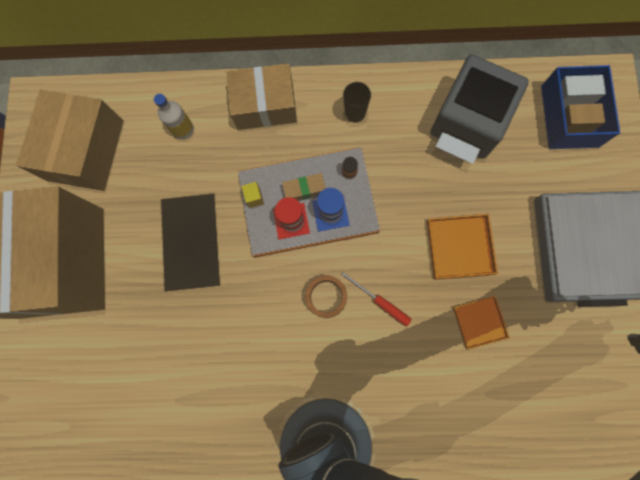

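View pics/scene0.png

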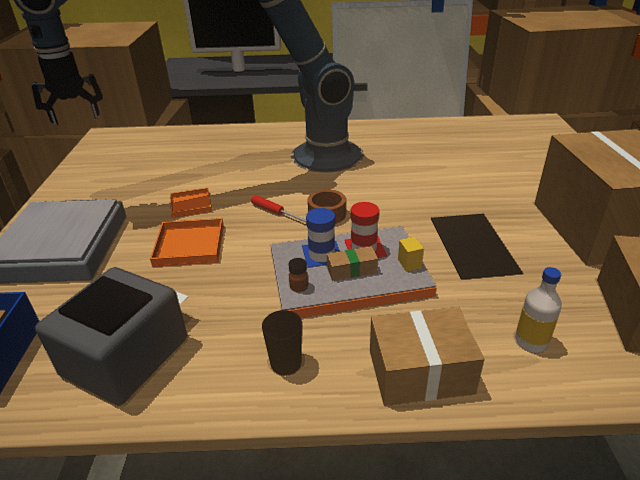

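Candidates in top0.png:
- **Carton:** the one at (303,187) with the green band on the riser. The big taped boxes at (262,97) and (70,140) are not it.
- **Tubs:** red at (290,213) and blue at (330,205). The screwdriver at (393,310) and bottle at (170,115) also show red and blue.
- **Tray:** the large one at (461,247), not the small one at (481,321).
- **Mat:** (190,242). The black tops at (487,95) and (356,100) are not it.

Next I measure these with masks and depth.

```bash
cat > h.py <<'E'
import cv2,numpy as np
def cloud(f):
    z=f["range_z"].astype(float); v,u=np.mgrid[0:480,0:640]
    P=np.stack([(u-f["cx"])/f["fx"]*z,(v-f["cy"])/f["fy"]*z,z],-1)
    X=(P-f["t"])@f["R"]; X[z<=0]=np.nan
    return X
def hsv(f): return cv2.cvtColor(np.ascontiguousarray(f["image"]),cv2.COLOR_RGB2HSV)
COL=dict(red=(0,6,120,60),blue=(108,128,120,50),green=(45,85,90,40),yellow=(22,32,150,80),orange=(8,17,190,120),brown=(8,20,60,50),black=(0,180,0,0))
def mask(f,c):
    H=hsv(f); a,b,s,v=COL[c]
    if c=="black": return H[...,2]<55
    m=(H[...,0]>=a)&(H[...,0]<=b)&(H[...,1]>=s)&(H[...,2]>=v)
    if c=="red": m|=(H[...,0]>173)&(H[...,1]>=s)&(H[...,2]>=v)
    return m
def ray(f,uv,z):
    """pixels -> world points on plane of height z"""
    uv=np.atleast_2d(np.asarray(uv,float))
    d=np.c_[(uv[:,0]-f["cx"])/f["fx"],(uv[:,1]-f["cy"])/f["fy"],np.ones(len(uv))]@f["R"]
    c=-f["R"].T@f["t"]
    return c+d*((z-c[2])/d[:,2])[:,None]
def rect(f,m,z,close=True):
    """largest blob's min-area rect on plane z: centre, sizes, angle(rad) of the first side"""
    m=m.astype(np.uint8)
    if close: m=cv2.morphologyEx(m,cv2.MORPH_CLOSE,np.ones((5,5),np.uint8))
    cs=max(cv2.findContours(m,cv2.RETR_EXTERNAL,cv2.CHAIN_APPROX_NONE)[0],key=cv2.contourArea)[:,0]
    p=ray(f,cs,z)[:,:2]
    (c,s,a)=cv2.minAreaRect((p*1000).astype(np.float32))
    return np.round(c,1),np.round(s,1),round(a,1),cs.mean(0).round()
E
python3 - <<'E'
from h import *
f=dict(np.load("top0.npz")); X=cloud(f); Z=X[...,2]
v,u=np.mgrid[0:480,0:640]
roi=lambda a,b,c,d:(u>a)&(u<b)&(v>c)&(v<d)
def sh(n,m,z): print(n,m.sum(),np.nanmedian(Z[m]).round(4),*rect(f,m,z))
R=roi(235,385,145,260)
for c in("red","blue"):
    sh("lid "+c,mask(f,c)&R&(Z>.128),.137)
    sh("pad "+c,mask(f,c)&R&(Z<.045),.032)
sh("green",mask(f,"green")&R&(Z>.06),.07)
sh("carton",R&(Z>.06)&(Z<.08)&roi(277,328,170,203),.07)
sh("jar",R&(Z>.082)&(Z<.1)&roi(338,362,150,180),.092)
sh("yellow",mask(f,"yellow")&R&(Z>.075),.085)
sh("riser",R&(Z>.022)&(Z<.2),.03)
sh("mat",mask(f,"black")&roi(150,230,185,300),.004)
sh("tray",mask(f,"orange")&roi(420,500,205,285),.025)
im=f["image"][140:265,150:510,::-1]
cv2.imwrite("pics/crop1.png",cv2.resize(im,None,fx=2.2,fy=2.2))
E
```

```text
lid red 569 0.1365 [533.5  68.2] [60.7 59.3] 43.3 [288. 210.]
pad red 394 0.0314 [534.2  71.9] [78.9 78.2] 10.0 [293. 224.]
lid blue 519 0.1364 [552.4 -27. ] [58.7 55.9] 88.1 [330. 201.]
pad blue 249 0.0316 [538.9 -28.7] [51.3 74.8] 9.3 [334. 221.]
green 134 0.0699 [610.2  35.9] [45.3 17.7] 12.4 [304. 186.]
carton 743 0.0695 [611.   37.3] [48.  99.5] 11.2 [303. 185.]
jar 184 0.0913 [655.9 -74.8] [33.5 37.7] 87.8 [349. 164.]
yellow 268 0.0844 [593.9 161.8] [44.7 36.1] 14.7 [251. 192.]
riser 11035 0.0307 [585.7  31. ] [225.3 319.4] 9.7 [307. 201.]
mat 47 0.0036 [483.7 332.6] [28.1 58.7] 84.0 [190. 244.]
tray 589 0.0034 [ 458.8 -357.6] [139.3 100.3] 2.9 [466. 248.]
```

View pics/crop1.png

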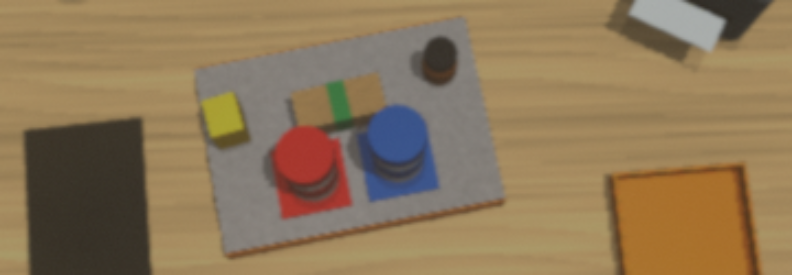

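```bash
cat >> h.py <<'E'
from plant import robot
PI=np.pi
def down(yaw): return [PI,0,yaw]
def say(*a):
    s=robot.sense(); print(*a,"t=%.1f"%s["t"],"tcp",s["tcp_pos"].round(4),"F",s["wrist_force"].round(1),"op %.3f"%s["opening"])
def look(name,tag):
    f=robot.grab_frame(name); cv2.imwrite(f"pics/{tag}.png",f["image"][:,:,::-1]); np.savez(tag+".npz",**f); return f
E
python3 - <<'E'
from h import *
f=dict(np.load("top0.npz")); X=cloud(f); Z=X[...,2]
v,u=np.mgrid[0:480,0:640]
roi=lambda a,b,c,d:(u>a)&(u<b)&(v>c)&(v<d)
H=hsv(f)
print("mat",rect(f,(H[...,2]<85)&roi(150,230,185,300),.004))
m=(H[...,0]<20)&(H[...,1]>190)&roi(415,505,205,290)
print("tray", rect(f,m,.025), "rim", rect(f,(Z>.017)&(Z<.035)&roi(415,505,205,290),.025))
say()
robot.goto([.5335,.0682,.28],down(.18)); say("hover")
f=look("wrist","w1"); X=cloud(f);Z=X[...,2]
for c in("red","blue"):
    m=mask(f,c)&(Z>.128)&(Z<.145); p=X[m][:,:2]; print(c,m.sum(),cv2.minEnclosingCircle((p*1000).astype(np.float32)),np.median(p,0))
E
```

```text
mat (array([495.3, 332.5]), array([236.3, 137. ]), 4.5, array([190., 242.]))
tray (array([ 458.9, -373.8]), array([138.9,  72.8]), 1.9, array([474., 250.])) rim (array([ 460.5, -344.1]), array([150.6, 151.8]), 3.3, array([462., 246.]))
t=0.1 tcp [ 0.2538 -0.625   0.2414] F [ 0.8  0.1 -0.4] op 1.003
hover t=2.7 tcp [0.5338 0.0669 0.2798] F [-0.8  0.6  0.2] op 1.002
red 5081 ((535.2363891601562, 68.11198425292969), 30.840314865112305) [0.53477153 0.06963338]
blue 4014 ((553.8179931640625, -27.569866180419922), 31.069181442260742) [ 0.55343221 -0.02514437]
```

View pics/w1.png

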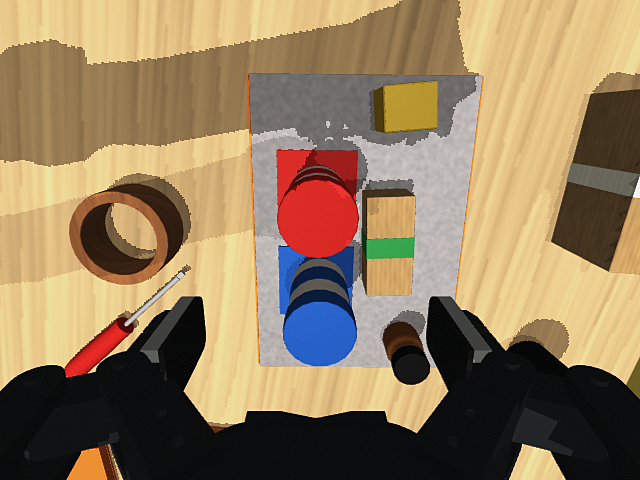

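w1.png shows the red lid at (318,215), the blue lid at (320,325) and the carton at (390,245). The wrist and top views agree within 2 mm, and the lid radius reads 31 mm as expected. Next I move the red tub, then the blue.

```bash
cat >> h.py <<'E'
TRAV=.26
def pick(xy,yaw,z,strength,pre=1.0,trav=TRAV):
    """hover, go down to TCP height z, grip, lift"""
    robot.grip(pre)
    robot.goto([*xy,trav],down(yaw))
    robot.move_straight([*xy,z],vel=.15); 
    robot.grip(0.0,strength); say("gripped")
    robot.move_straight([*xy,z+.03],vel=.08); robot.move_straight([*xy,trav],vel=.2); say("lifted")
def place(xy,yaw,z,open_to=1.0,trav=TRAV,hold=None):
    """carry to above xy, lower to expected TCP height z with contact stop, release, retreat"""
    robot.goto([*xy,trav],down(yaw))
    robot.move_straight([*xy,z+.012],vel=.15)
    robot.sleep(.2)
    hit=robot.move_straight([*xy,z-.004],vel=.02,contact_N=5); say("down",hit,"expected z",round(z,4))
    robot.grip(open_to); robot.sleep(.2)
    robot.move_straight([*xy,z+.04],vel=.1); robot.move_straight([*xy,trav],vel=.25); say("clear")
MATC=np.array([.4953,.3325]); my=np.deg2rad(4.5); MX=np.array([np.cos(my),np.sin(my)])
FAR,NEAR=MATC+.06*MX,MATC-.06*MX
E
python3 - <<'E'
from h import *
pick([.5345,.0682],.18,.117,40)
place(FAR,.08,.089)
E
```

```text
gripped t=4.7 tcp [0.5353 0.0683 0.1181] F [-0.2  0.1  6.2] op 0.715
lifted t=6.0 tcp [0.5336 0.0677 0.2586] F [ 0.2  0.7 -3.8] op 0.710
down True expected z 0.089 t=9.0 tcp [0.555  0.3372 0.0902] F [0.5 0.3 5. ] op 0.714
clear t=10.8 tcp [0.5545 0.3363 0.2582] F [ 0.2 -0.2  0.1] op 0.998
```

```bash
python3 - <<'E'
from h import *
pick([.5530,-.0272],.18,.117,40)
place(NEAR,.08,.089)
f=look("wrist","w2"); f=look("top","t2")
X=cloud(f);Z=X[...,2];H=hsv(f)
v,u=np.mgrid[0:480,0:640]
roi=lambda a,b,c,d:(u>a)&(u<b)&(v>c)&(v<d)
R=roi(235,385,145,260)
for c in("red","blue"):
    m=mask(f,c)&R&(Z<.045)
    if m.sum()>50: print("pad",c,m.sum(),rect(f,m,.032))
    m=mask(f,c)&(u<235)&(Z>.1)&(Z<.12)
    if m.sum()>50: print("tub",c,m.sum(),rect(f,m,.109))
print("carton",rect(f,R&(Z>.06)&(Z<.08)&roi(277,328,170,203),.07))
E
```

```text
gripped t=13.8 tcp [ 0.5538 -0.0272  0.1182] F [-0.3 -0.7  6. ] op 0.711
lifted t=15.1 tcp [ 0.552  -0.0275  0.2586] F [ 0.2 -0.5 -3.4] op 0.710
down True expected z 0.089 t=18.4 tcp [0.4355 0.3278 0.0902] F [0.4 0.1 4.8] op 0.713
clear t=20.2 tcp [0.435  0.3268 0.2585] F [ 0.4 -0.7  0.2] op 0.999
pad red 979 (array([534.2,  71.9]), array([79. , 78.6]), 9.9, array([291., 221.]))
tub red 535 (array([553.6, 336.5]), array([60.6, 59. ]), 1.8, array([175., 209.]))
pad blue 898 (array([550.8, -26.6]), array([76. , 74.8]), 9.8, array([330., 213.]))
carton (array([610.6,  37.2]), array([48.9, 99.4]), 11.6, array([303., 186.]))
```

View pics/t2.png

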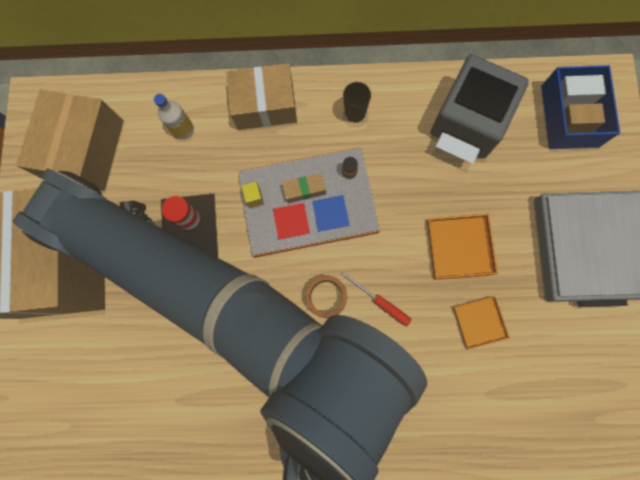

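t2.png shows the red tub on the mat at (178,208), the carton unmoved at (303,187) and both pads bare at (291,221) and (330,213). The arm hides the blue tub, so I'll check it from the carton hover.

```bash
python3 - <<'E'
from h import *
robot.goto([.611,.0372,.22],down(.18)); say()
f=look("wrist","w3"); X=cloud(f);Z=X[...,2]
v,u=np.mgrid[0:480,0:640]
d=np.hypot(X[...,0]-.611,X[...,1]-.037)
m=(Z>.06)&(Z<.08)&(d<.062); print("carton",rect(f,m,.07))
for c in("red","blue"): print("pad",c,rect(f,mask(f,c)&(Z<.045)&(Z>.02),.032))
T=robot.grab_frame("scene"); X=cloud(T);Z=X[...,2]
for c in("red","blue"):
    m=mask(T,c)&(Z>.1)&(Z<.118)&(X[...,1]>.2)&(X[...,0]<.7)&(X[...,1]<.45); p=X[m][:,:2]; print("tub",c,m.sum(),np.median(p,0),cv2.minEnclosingCircle((p*1000).astype(np.float32)))
cv2.imwrite("pics/s3.png",T["image"][:,:,::-1])
E
```

```text
t=21.6 tcp [0.6105 0.0395 0.2203] F [-0.4  0.7  1. ] op 0.998
carton (array([611.2,  36.3]), array([ 45.4, 100.4]), 12.0, array([316., 219.]))
pad red (array([534.1,  71.1]), array([80.3, 80.1]), 9.6, array([232., 152.]))
pad blue (array([550.9, -26.9]), array([80. , 80.3]), 9.7, array([238., 264.]))
tub red 429 [0.56278512 0.3370228 ] ((558.9304809570312, 340.8450012207031), 33.44931411743164)
tub blue 270 [0.44045042 0.32826285] ((437.51251220703125, 328.0875549316406), 32.10014343261719)
```

View pics/w3.png

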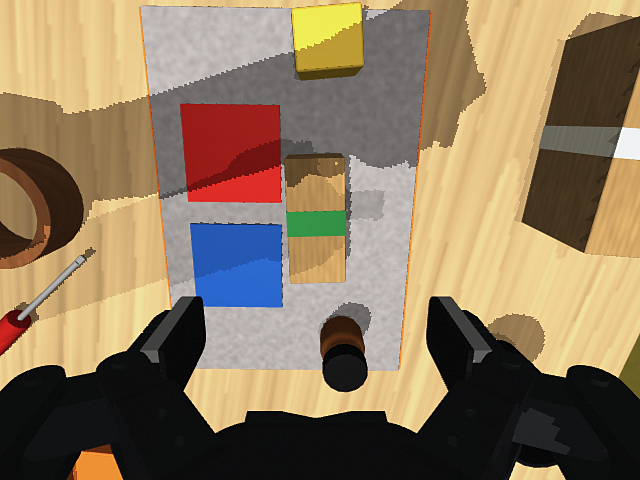

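View pics/s3.png

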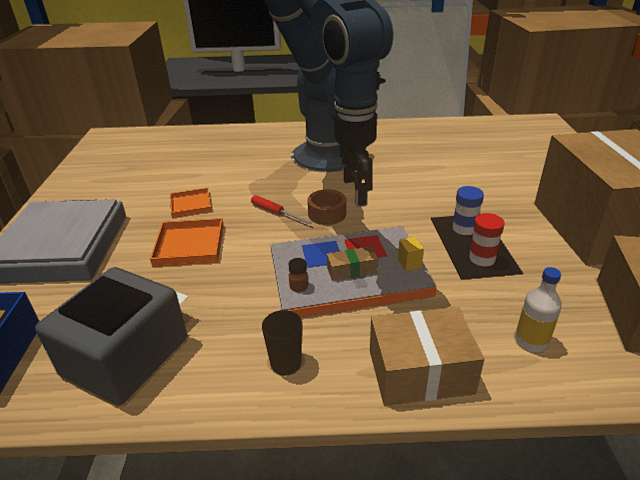

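w3.png shows the carton at (316,219), clear of the jar at (345,345) and the yellow box at (328,40). s3.png shows both tubs upright and wholly on the mat, at (467,210) and (487,240). I'll now move the carton to the large tray.

```bash
python3 - <<'E'
from h import *
pick([.6112,.0363],.20,.048,30,pre=.75,trav=.22)
place([.4605,-.3441],.058,.0225,open_to=.75,trav=.22)
robot.goto([.40,-.2,.30],down(.0)) if robot.inverse_kinematics([.40,-.2,.30],down(0.)) is not None else None
f=look("wrist","w4"); f=look("top","t4"); X=cloud(f);Z=X[...,2]
v,u=np.mgrid[0:480,0:640]
cv2.imwrite("pics/t4c.png",cv2.resize(f["image"][140:300,140:520,::-1],None,fx=2,fy=2))
m=(Z>.036)&(Z<.055)&(u>425)&(u<500)&(v>210)&(v<285); print(m.sum(),np.median(Z[m]),rect(f,m,.045))
E
```

```text
gripped t=23.9 tcp [0.6119 0.0364 0.0491] F [0.1 0.8 4.8] op 0.526
lifted t=25.3 tcp [0.6103 0.0358 0.2186] F [-1.4 -0.2 -0.5] op 0.521
down True expected z 0.0225 t=29.0 tcp [ 0.4604 -0.3441  0.023 ] F [-1.4 -0.2  5.2] op 0.519
clear t=30.9 tcp [ 0.4593 -0.3439  0.2184] F [-0.8  0.  -0.4] op 0.749
  return _methods._mean(a, axis=axis, dtype=dtype,
  ret = ret.dtype.type(ret / rcount)
Traceback (most recent call last):
  File "h.py", line 25, in rect
    cs=max(cv2.findContours(m,cv2.RETR_EXTERNAL,cv2.CHAIN_APPROX_NONE)[0],key=cv2.contourArea)[:,0]
       ~~~^^^^^^^^^^^^^^^^^^^^^^^^^^^^^^^^^^^^^^^^^^^^^^^^^^^^^^^^^^^^^^^^^^^^^^^^^^^^^^^^^^^^
ValueError: max() iterable argument is empty
```

View pics/t4c.png

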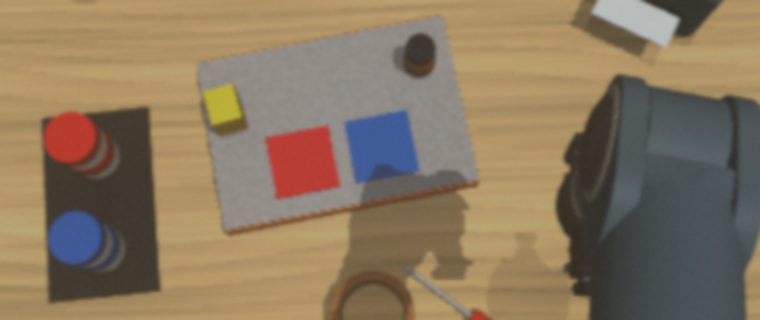

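t4c.png shows both tubs on the mat, red at (72,138) and blue at (76,238), and the jar and yellow box undisturbed. The arm hides the tray, so I'll check it from the mat hover before picking up any tub.

```bash
python3 - <<'E'
from h import *
f=dict(np.load("t4.npz")); X=cloud(f);Z=X[...,2]
v,u=np.mgrid[0:480,0:640]
for c in("red","blue"): print(c,rect(f,mask(f,c)&(u<235)&(Z>.1)&(Z<.12),.109))
robot.grip(1.0)
robot.goto([*NEAR,.26],down(.08)); say()
f=look("top","t5"); X=cloud(f);Z=X[...,2]
m=(Z>.036)&(Z<.06)&(u>425)&(u<500)&(v>205)&(v<285); print("carton",m.sum(),np.median(Z[m]),Z[m].std(),rect(f,m,.045))
cv2.imwrite("pics/t5c.png",cv2.resize(f["image"][200:340,400:540,::-1],None,fx=3,fy=3))
f=look("wrist","w5"); X=cloud(f);Z=X[...,2]
for c in("red","blue"):
    m=mask(f,c)&(Z>.1)&(Z<.118); print(c,m.sum(),cv2.minEnclosingCircle((X[m][:,:2]*1000).astype(np.float32)))
E
```

```text
red (array([553.6, 335.3]), array([60.8, 61.1]), 2.3, array([175., 209.]))
blue (array([435.6, 326.5]), array([58.5, 55.4]), 1.7, array([177., 258.]))
t=34.0 tcp [0.4364 0.3266 0.2599] F [ 0.6  0.2 -0.5] op 1.001
carton 796 0.04322406096246005 0.0021887421887926153 (array([ 460.6, -340.9]), array([ 46. , 101.7]), 4.2, array([462., 244.]))
red 5004 ((554.5110473632812, 336.7359313964844), 31.02587890625)
blue 4826 ((435.9569091796875, 326.65093994140625), 31.05097198486328)
```

View pics/t5c.png

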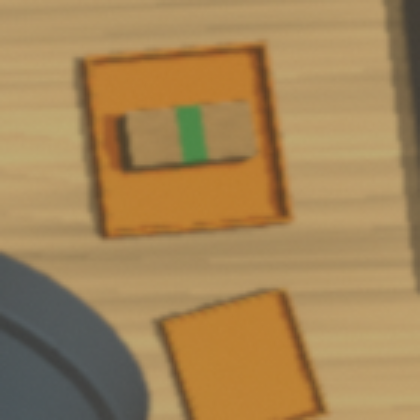

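t5c.png shows the carton flat inside the large tray at (190,135), with its top about 44 mm up as expected. Both tubs are still on the mat, so I'll return blue, then red.

```bash
python3 - <<'E'
from h import *
pick([.4358,.3268],.08,.089,40); place([.5509,-.0268],.17,.117)
pick([.5541,.3363],.08,.089,40); place([.5342,.0715],.17,.117)
f=look("wrist","w6"); X=cloud(f);Z=X[...,2]
for c in("red","blue"):
    m=mask(f,c)&(Z>.128)&(Z<.145); print(c,m.sum(),cv2.minEnclosingCircle((X[m][:,:2]*1000).astype(np.float32)))
robot.goto([.254,-.625,.30],down(-1.185)); say("parked")
f=look("top","t6"); look("scene","s6"); X=cloud(f);Z=X[...,2]
v,u=np.mgrid[0:480,0:640]
R=(u>235)&(u<385)&(v>145)&(v<260)
for c in("red","blue"): print(c,"lid",rect(f,mask(f,c)&R&(Z>.128),.137),"pad",rect(f,mask(f,c)&R&(Z<.045),.032))
print("jar",rect(f,(Z>.082)&(Z<.1)&(u>338)&(u<362)&(v>150)&(v<180),.092),"yellow",rect(f,mask(f,"yellow")&R&(Z>.075),.085))
m=(Z>.036)&(Z<.06)&(u>425)&(u<500)&(v>205)&(v<285); print("carton",np.median(Z[m]),rect(f,m,.045))
E
```

```text
gripped t=36.2 tcp [0.436  0.3272 0.09  ] F [-1.4 -1.1  5.9] op 0.713
lifted t=37.5 tcp [0.4354 0.3259 0.2586] F [-0.7  0.  -2.5] op 0.711
down True expected z 0.117 t=40.7 tcp [ 0.5508 -0.0269  0.118 ] F [-2.  -0.5  4.5] op 0.715
clear t=42.4 tcp [ 0.5506 -0.0271  0.2598] F [ 0.2 -0.1 -0.7] op 1.001
gripped t=45.6 tcp [0.5547 0.3367 0.0902] F [ 0.4 -0.6  5.6] op 0.710
lifted t=47.0 tcp [0.5537 0.3355 0.2584] F [ 0.1  0.6 -3.5] op 0.714
down True expected z 0.117 t=49.9 tcp [0.5342 0.0714 0.1181] F [-0.9 -0.   4.9] op 0.710
clear t=51.5 tcp [0.5339 0.0711 0.2597] F [-0.6  0.   0.6] op 1.005
red 5812 ((534.1781616210938, 71.65841674804688), 30.882503509521484)
blue 4527 ((550.1310424804688, -26.973804473876953), 31.201274871826172)
parked t=54.2 tcp [ 0.2555 -0.624   0.3002] F [ 0.2  0.  -0. ] op 0.995
red lid (array([533.5,  72.7]), array([59., 58.]), 88.2, array([286., 211.])) pad (array([534.8,  71.7]), array([80. , 78.4]), 9.7, array([294., 224.]))
blue lid (array([549. , -26.9]), array([57.1, 56.6]), 42.6, array([330., 202.])) pad (array([545.1, -27.6]), array([63.9, 74.7]), 9.3, array([335., 219.]))
jar (array([655.9, -74.8]), array([33.5, 37.7]), 87.8, array([349., 164.])) yellow (array([593.9, 161.8]), array([44.7, 36.1]), 14.7, array([251., 192.]))
carton 0.04327265231695974 (array([ 460.3, -340.8]), array([ 46.5, 102. ]), 4.2, array([462., 244.]))
```

View pics/s6.png

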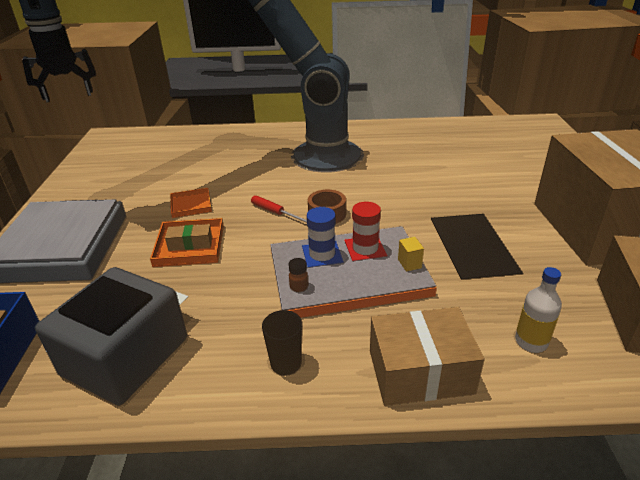

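View pics/w6.png

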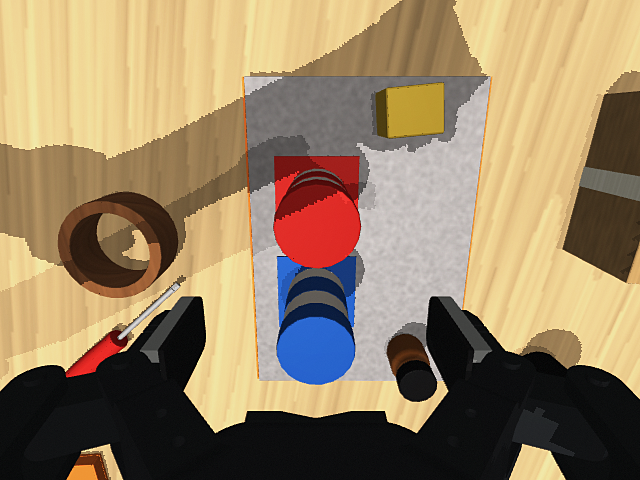

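s6.png shows the tubs upright on their pads at (321,237) and (366,232), and the carton in the large tray at (189,237). w6.png confirms each tub is centred on its own colour, so I'm handing in.

```bash
python3 -c "
from plant import robot
robot.close_job()"
```

```text
the job is handed in; nothing more can be done
```

The job was done in the order asked and handed in, with the arm parked clear, after about 54 s of the allowed 134 s. Both tubs went onto the mat first, red then blue. The carton went into the larger orange tray, and I checked it there while both tubs were still on the mat. Then blue and red went back to their own pads.

**Last checks:**
- **Tubs:** both are upright. By the wrist camera they are within about 1 mm of their pad centres; the top camera puts them within about 2 mm.
- **Carton:** it lies flat in the tray, about 3 mm from the middle. Its position on the riser, measured before and after the tubs moved, agreed within 1 mm.
- **Jar and yellow box:** their measured positions are unchanged.

**Disagreements:**
- **Blue pad:** the last top-view reading of its centre was about 6 mm off, because the tub was hiding part of it. I relied on the measurement of the bare pad instead.
- **Carton height:** its top read about 43 mm, against 44 to 45 mm expected, which is within the 2 mm calibration.

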